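# Unbar the decorating jig and slide the tile onto the ware board

## Task

The tile in the jig is decorated and ready to dry. Lift the stop bar straight up out of its two U brackets, level, so that both ends come out together, and lay it lengthwise, wholly on the bench mat in front of the tool box, without dropping it. Then push the tile by its edge out of the open end of the jig and onto the ware board until it sits square against the far batten; do not tip it, touch its decorated face or knock over the bottles beside the jig.

Things in the scene. Friction and masses are not known exactly. Their poses are not given: they have to be found in the camera images.
- tile_jig: Fixed plywood jig on the table, bed top 18 mm up; holds the tile flat. Origin at table height under the middle of the tile seat; x points to its open end, away from the robot (yaw -0.22 to 0.15 rad), z up. Base x -118 to +141, y +-128 mm. Fences 20 mm above the bed, inner faces at y +-104, from x -113 to +98. Rear stops end at x -101.5, with a finger gap 132 mm wide between them (y +-66).
- stop_bar: Loose dark wooden bar with steel shoes, 26 x 256 x 24 mm (x, y, z), 0.2 to 0.42 kg, a steel bow handle on its middle. Origin: middle of its underside; y runs along it, z up. It closes the jig's open end: at the start its ends lie in two steel U brackets at jig x 118.5, y +-114.5, 31 mm wide inside, floor 21 mm, cheeks and flared lips to 59 mm above the table.
- bar_handle (a point): Middle of the bow handle's top rod, 64 mm above the bar's underside. The rod is round, 12 mm thick and runs along the bar's y, straight for 76 mm; 34 mm free height under it.
- bar_left_end (a point): Underside of the bar near its +y end (114 mm from the middle), over one bracket.
- bar_right_end (a point): Underside of the bar near its -y end (114 mm from the middle), over the other bracket.
- trailed_tile: Loose square terracotta tile with a white trailed pattern, 200 x 200 x 13 mm, 0.55 to 0.88 kg. Origin: middle of its underside, axes along its edges, x as the jig's at the start. It lies on the jig's bed between the fences with 4 mm play at each side, its rear edge within 5 mm of the rear stops, and takes 3 to 8 N to push. The top face must not be touched.
- ware_board: Fixed wooden board butted to the jig's open end (gap 4 to 12 mm), 228 x 256 mm, top 16 mm above the table (2 mm below the jig's bed). Origin: middle of its underside; x away from the jig. Across its far end runs a dark batten, 16 mm higher than the board; its inner face is at x +96 mm, so a tile against it has its middle at x -4 mm.
- bench_mat: Thin black rubber mat lying fixed on the table in front of the tool box, 130 x 300 x 3 mm (x, y, z) with a grey border line. Origin: middle of its underside; y is its long axis. The bar goes here, along it, handle up. The tool box behind it (front 80 mm or more from the mat's middle) is 110 mm high, its open lid at the back 310 mm.
- bottle_0: Grey squeeze bottle with a needle cap, 48 mm wide, 195 mm tall, standing loose right of the jig. Origin: middle of its underside.
- bottle_4: Second squeeze bottle, same size, paler; these two stand nearest the robot of the four similar bottles there. Origin: middle of its underside.

How it is judged (in metres and radians):
On the way, in this order (a step that is already met when the one before it is completed fails the run):
1. both ends of the bar are lifted out of the U brackets (z of each of bar_left_end, bar_right_end in the frame of tile_jig above 0.062 m), for 0.1 s.
2. the bar lies on the bench mat, let go (x of stop_bar in the frame of bench_mat between -0.045 and 0.045 m and y of stop_bar in the frame of bench_mat between -0.022 and 0.022 m and z of stop_bar in the frame of bench_mat below 0.008 m and angle between the y axis of stop_bar and the y axis of bench_mat, either way round below 0.2 rad and angle between stop_bar's own z axis and vertical below 0.1 rad and linear speed of stop_bar below 0.02 m/s and contact force between the fingers and stop_bar below 0.1 N), for 0.2 s.
At the end, for the whole second after the job is handed in: The bar lies still on the mat, handle up and wholly on it (its middle within 45 mm across and 22 mm along of the mat's, turned under 0.2 rad); the tile lies flat and still on the ware board, within 28 mm of its middle line, its front edge within 8 mm of the batten and square to it within 0.06 rad (x of stop_bar in the frame of bench_mat between -0.045 and 0.045 m and y of stop_bar in the frame of bench_mat between -0.022 and 0.022 m and z of stop_bar in the frame of bench_mat below 0.008 m and angle between the y axis of stop_bar and the y axis of bench_mat, either way round below 0.2 rad and angle between stop_bar's own z axis and vertical below 0.1 rad and linear speed of each of stop_bar, trailed_tile below 0.02 m/s and x of trailed_tile in the frame of ware_board between -0.012 and 0.004 m and y of trailed_tile in the frame of ware_board between -0.028 and 0.028 m and z of trailed_tile in the frame of ware_board below 0.019 m and angle between the x axis of trailed_tile and the x axis of ware_board, either way round below 0.06 rad and angle between trailed_tile's own z axis and vertical below 0.03 rad); the robot touches nothing.
It fails at once if the bar tips more than 0.12 rad from level while still between the brackets (z of stop_bar in the frame of tile_jig below 0.055 m and x of stop_bar in the frame of tile_jig between 0.08 and 0.16 m and y of stop_bar in the frame of tile_jig between -0.05 and 0.05 m and (angle between stop_bar's own y axis and vertical below 1.4508 rad or angle between stop_bar's own y axis and vertical above 1.6908 rad)).
It fails at once if the bar is dropped (falls faster than 0.5 m/s out of the fingers) (contact force between the fingers and stop_bar below 0.05 N and linear speed of stop_bar above 0.5 m/s).
It fails at once if the tile is tipped more than 0.12 rad (angle between trailed_tile's own z axis and vertical above 0.12 rad).
It fails at once if the fingers touch the decorated face, more than 20 mm inside the tile's edge (contact force between the fingers and trailed_tile above 0.5 N and x of the grasp point in the frame of trailed_tile between -0.08 and 0.08 m and y of the grasp point in the frame of trailed_tile between -0.08 and 0.08 m).
It fails at once if a bottle is knocked over or moved by more than 50 mm (angle between any of bottle_0, bottle_4's own z axis and vertical above 0.4 rad or distance of any of bottle_0, bottle_4 from where it was at the start of the episode above 0.05 m).
It also fails if it takes over 54 s, if anything falls off the work surface, if the arm or the gripper's body presses on something with over 40 N, if the wrist force passes 120 N, or if a joint passes its speed limit or range.

## Robot

A 6-joint arm with a two-finger parallel gripper is mounted at the origin on a cart in front of the work surface, level with it; the furniture and walls round the work are solid. World frame = base frame: x ahead of the robot, y to its left, z up, the work surface at z = 0. Lengths are in m, angles in degrees, forces in N, time in s.
With the tool pointing down it reaches from about 0.375 to 0.75 m from the base axis. Payload 9 kg.
Tool frame: the origin (TCP) lies at the very end of the fingers, on their centre line; the grasp point (between the pads) lies 19 mm behind it; z points along the fingers, y is the line along which they close (so a half turn about z gives the same grasp; the last joint's range is limited). The gripper opens to 85 mm and grips with 20 to 120 N. Pads are 22 mm wide; open, the fingers measure 114 mm over their backs; the gripper's body (76 mm by 85 mm) begins 54 mm behind the grasp point. The pads swing forward as they close: fully open they stand 13 mm farther back than shut.
Start: joints at [-89.765, 5.964, 5.575, 89.605, 0, 77.527], TCP at [0.132, -0.585, 0.231] pointing down, gripper open.
Joint ranges: [-171.21, 171.21], [-48.23, 106.86], [-62.78, 66.21], [-105.2, 120.99], [-86.42, 89.51], [-180, 180]. Speed limits (degrees/s): [127.2, 127.2, 147.25, 180, 180, 180].

## Interface

Orientations are given as a 3x3 rotation matrix whose columns are the frame's x, y, z axes.
In Python, from station import bot, viewer, workorder gives the robot as it stands. The module is installed in compiled form; this text tells all that it offers.
- The arm moves only by the tool drive_tool, never from a script. Its argument "plan" is one flat list of numbers, 7 for each row, row after row: the turn, a rotation vector about the tool's x, y, z in degrees, then the shift along the tool's x, y, z in cm, then the closure in counts, from 0 (fully open) to 255 (shut). In form: [rx, ry, rz, dx, dy, dz, gripper, rx, ry, rz, dx, dy, dz, gripper, ...]. A call has 1 to 10 rows; each row is the pose to reach, as a shift and turn from the pose commanded when the call began, along the tool's axes at that moment; what a row does not reach only later rows make up. A row lasts 1/12 s, in which the tool goes at most 41.7 mm and 7.16 degrees, less where a joint would pass 70% of its speed; a pose out of reach is approached as far as the arm can. A call with a gripper value outside its range is refused whole. The fingers move at their own pace and stop on an object; the grip force is fixed at half the most. Time passes only in rows, so rows that repeat a pose let the fingers close. It gives the time, the measured TCP pose, the force, the opening and the grip force at its end, in the units of the state.
- bot.read_state(): the state, without advancing time (a new reading comes with each control period).
- viewer.snapshot(name): name is "scene" or "side" or "wrist"; returns the picture (480x640x3 uint8, blue, green, red); there is no depth.
- viewer.camera_params(name): a dict with "fx", "fy", "cx", "cy" (pixels), "dist_coeffs" ([k1, k2, p1, p2, k3] as OpenCV has them; the pictures are not rectified), "camera_from_world" (4x4, takes a point from world to camera coordinates). Camera axes: x right, y up, looking along -z (the intrinsics and any distortion apply to the point x, -y, -z); pixel columns grow to the right and rows downward; lengths in m; the calibration is good to about 2 mm. A picture is of the moment at which its call begins: read the wrist's pose just before it. camera_params takes no time and is no camera call; for the wrist camera it gives the pose at the moment of the call.
- workorder.finish_job(): hands the job in; it is judged then, once.
The state is a dict: "time": time; "joint_positions": joint angles; "qvel": joint speeds; "joint_torque": joint torques, N m; "ee_pos": TCP position; "tool_rot": TCP orientation; "contact_force": force on the tool from outside, world axes, zero at the start; "moment": the same for the moment, N m; "finger_gap": finger opening in m; "grasp_force": force on a finger pad.
Only numpy, scipy, OpenCV 4.12 (cv2) and the standard library are available. Lean on these libraries where they do the work, as an engineer would, in place of code of your own. Each camera call takes 0.05 s, during which the arm holds its last target. There are 200 camera calls.

## Working session

There is one attempt and no reset: what is moved stays moved. The work goes in short steps, Python scripts to look and compute and a tool call to move; the robot and the scene stay as the last step left them, time stands still between calls to the robot, and variables do not carry over. Pictures are saved under pics/ and viewed, at most 10 in all, crops included, and the job is handed in when it is done.

Besides the shell and the picture viewer there is one more tool, called after "Emit:" as a command line: name --argument value ..., lists and objects as JSON in quotes. drive_tool: Moves the arm, as the interface text tells. Its arguments: {"type":"object","properties":{"plan":{"type":"array","items":{"type":"number"}}},"required":["plan"]}

```bash
mkdir -p pics
python3 - <<'E'
from station import bot, viewer
import cv2
s=bot.read_state(); print(s['time'],s['ee_pos'],s['tool_rot'],s['finger_gap'])
for n in("scene","side"):
    cv2.imwrite(f"pics/{n}0.png",viewer.snapshot(n)); print(n,viewer.camera_params(n))
E
```

```text
0.0 [ 0.13201055 -0.58495015  0.23049665] [[ 9.75508344e-01  2.19962431e-01 -3.15158008e-06]
 [ 2.19962229e-01 -9.75507431e-01  1.36722573e-03]
 [ 2.97663906e-04 -1.33443334e-03 -9.99999065e-01]] 0.08577920635862743
scene {'fx': 440.9071851675996, 'fy': 440.9071851675996, 'cx': 321.6794781184749, 'cy': 245.2110511739065, 'dist_coeffs': array([-0.05033572,  0.        ,  0.        ,  0.        ,  0.        ]), 'camera_from_world': array([[-0.85501122, -0.51826451,  0.01891348,  0.38669058],
       [ 0.40712287, -0.64816958,  0.64352713, -0.4332588 ],
       [-0.32125813,  0.55792302,  0.76518959, -1.00674821],
       [ 0.        ,  0.        ,  0.        ,  1.        ]])}
side {'fx': 500.3029597496016, 'fy': 500.3029597496016, 'cx': 320.57940670405844, 'cy': 240.49439804215248, 'dist_coeffs': array([0.01089698, 0.        , 0.        , 0.        , 0.        ]), 'camera_from_world': array([[-0.99824514,  0.05908727, -0.00391511,  0.61814189],
       [-0.04129117, -0.64715062,  0.76124314, -0.15487852],
       [ 0.04244611,  0.76006893,  0.64845474, -1.26917872],
       [ 0.        ,  0.        ,  0.        ,  1.        ]])}
```

View pics/scene0.png

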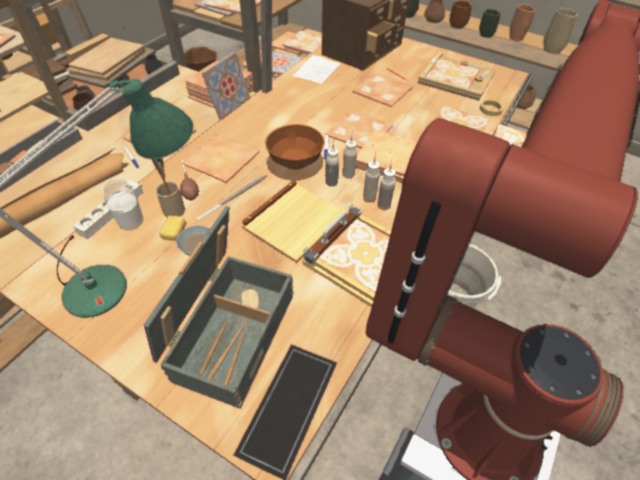

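View pics/side0.png

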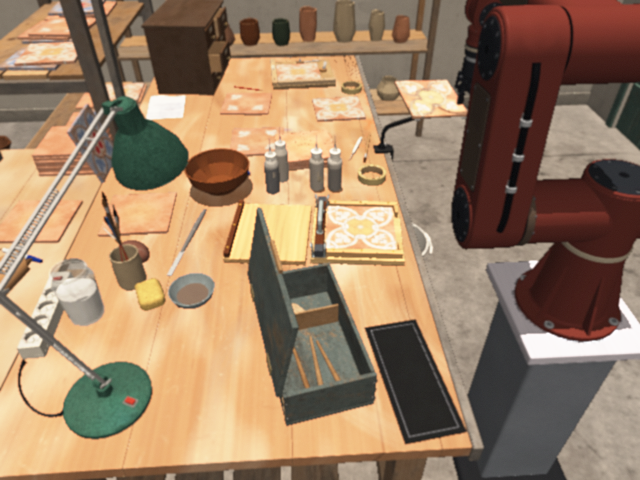

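The side view shows everything. The mat corners are about (367,328), (413,321), (461,425) and (408,439). The tile sits at about x 320–403, y 203–258, the bar is near x 320, and the batten is at x 225–243. I'll convert these to world positions and crop the jig for a closer look.

```bash
cat > h.py <<'E'
import numpy as np, cv2
from station import bot, viewer
def ray(p,uv):
    K=np.array([[p['fx'],0,p['cx']],[0,p['fy'],p['cy']],[0,0,1]])
    n=cv2.undistortPoints(np.array(uv,float).reshape(-1,1,2),K,np.array(p['dist_coeffs'])).reshape(-1,2)
    T=p['camera_from_world'];R=T[:3,:3]
    d=np.c_[n[:,0],-n[:,1],-np.ones(len(n))]@R
    return -R.T@T[:3,3],d
def plane(p,uv,z):
    c,d=ray(p,uv); return c+d*((z-c[2])/d[:,2])[:,None]
def proj(p,X):
    K=np.array([[p['fx'],0,p['cx']],[0,p['fy'],p['cy']],[0,0,1]])
    T=p['camera_from_world']; F=np.diag([1,-1,-1])
    R=F@T[:3,:3]; t=F@T[:3,3]
    return cv2.projectPoints(np.array(X,float),cv2.Rodrigues(R)[0],t,K,np.array(p['dist_coeffs']))[0].reshape(-1,2)
E
python3 - <<'E'
from h import *
np.set_printoptions(precision=4,suppress=True)
p=viewer.camera_params("side"); im=cv2.imread("pics/side0.png")
print("mat",plane(p,[(367,328),(413,321),(461,425),(408,439)],.003))
m=(im.max(2)<60).astype(np.uint8); m[:, :350]=0; m[:315]=0; m[:,465:]=0
n,l,st,ce=cv2.connectedComponentsWithStats(cv2.morphologyEx(m,cv2.MORPH_CLOSE,np.ones((5,5)))); i=1+st[1:,4].argmax(); print(st[i],ce[i])
c=max(cv2.findContours((l==i).astype(np.uint8),0,1)[0],key=cv2.contourArea)
q=cv2.approxPolyDP(cv2.convexHull(c),6,True).reshape(-1,2);print(q);print(plane(p,q,.003))
cv2.imwrite("pics/c1.png",cv2.resize(im[140:270,215:415],None,fx=4,fy=4,interpolation=cv2.INTER_CUBIC))
E
```

```text
mat [[0.5108 0.0565 0.003 ]
 [0.3963 0.0417 0.003 ]
 [0.3542 0.3167 0.003 ]
 [0.4665 0.3397 0.003 ]]
[ 366  321   99  122 6509] [413.3039 382.3535]
[[414 321]
 [464 430]
 [406 442]
 [366 329]]
[[0.3939 0.0419 0.003 ]
 [0.3512 0.3276 0.003 ]
 [0.4716 0.3456 0.003 ]
 [0.5136 0.0594 0.003 ]]
```

View pics/c1.png

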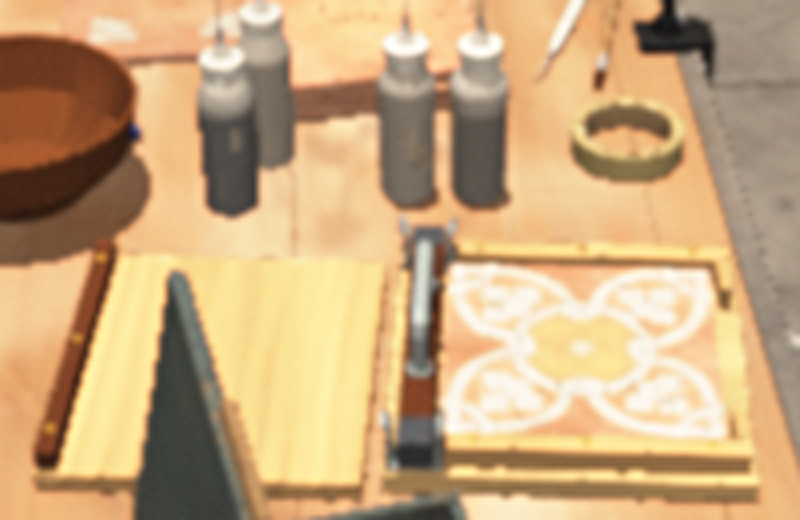

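The crop (4×, offset 215,140) shows the rod running from (425,242) to (420,370). The tile corners are near (447,262), (715,265), (728,438) and (443,438). The batten's inner edge runs roughly from (117,250) to (60,465), and the bottles stand at the upper left.

Run:
```python
from h import *
np.set_printoptions(precision=4,suppress=True)
p=viewer.camera_params("side")
f=lambda a,z:plane(p,np.array(a)/4+[215,140],z)
print("rod",f([(425,240),(420,370)],.088))
print("tile",f([(447,262),(715,265),(728,438),(443,438)],.031))
print("batten",f([(117,245),(60,462)],.032))
print("bottles",f([(410,202),(480,202),(230,210),(270,163)],.0))
print("jig front base corners",f([(385,487),(757,493)],.0))
print("bed/fences near top",f([(750,447),(735,250)],.038))
print("board",f([(385,262),(362,492),(38,487)],.016))
```

```text
rod [[ 0.5958 -0.3561  0.088 ]
 [ 0.6081 -0.2078  0.088 ]]
tile [[ 0.5762 -0.4053  0.031 ]
 [ 0.3723 -0.3882  0.031 ]
 [ 0.3973 -0.1899  0.031 ]
 [ 0.5929 -0.2024  0.031 ]]
batten [[ 0.8297 -0.4424  0.032 ]
 [ 0.8541 -0.1932  0.032 ]]
bottles [[ 0.5979 -0.5319  0.    ]
 [ 0.5404 -0.5282  0.    ]
 [ 0.7457 -0.53    0.    ]
 [ 0.7129 -0.5971  0.    ]]
jig front base corners [[ 0.6339 -0.1888  0.    ]
 [ 0.3783 -0.1665 -0.    ]]
bed/fences near top [[ 0.3861 -0.172   0.038 ]
 [ 0.356  -0.397   0.038 ]]
board [[ 0.6229 -0.4286  0.016 ]
 [ 0.6503 -0.1676  0.016 ]
 [ 0.8704 -0.1865  0.016 ]]
```

```bash
cat >> h.py <<'E'
from scipy.spatial.transform import Rotation as Ro
np.set_printoptions(precision=4,suppress=True)
def yawR(h):  # tool down, tool x at heading h deg
    h=np.radians(h);c,s=np.cos(h),np.sin(h)
    return np.array([[c,s,0],[s,-c,0],[0,0,-1.]])
def row(pos,h,base=None):
    s=bot.read_state(); R=s['tool_rot']; P=s['ee_pos']
    if base: P,R=np.array(base[0]),yawR(base[1])
    return np.round(np.r_[Ro.from_matrix(R.T@yawR(h)).as_rotvec(degrees=True),R.T@(np.array(pos)-P)*100],2)
E
python3 -c "
from h import *
print(row((.57,-.3,.30),85.1))"
```

```text
[ -0.05  -0.06 -72.39  49.   -18.17  -6.91]
```

Emit:
drive_tool --plan '[0, 0, -72.4, 49, -18.2, -6.9, 0, 0, 0, -72.4, 49, -18.2, -6.9, 0, 0, 0, -72.4, 49, -18.2, -6.9, 0, 0, 0, -72.4, 49, -18.2, -6.9, 0, 0, 0, -72.4, 49, -18.2, -6.9, 0, 0, 0, -72.4, 49, -18.2, -6.9, 0, 0, 0, -72.4, 49, -18.2, -6.9, 0, 0, 0, -72.4, 49, -18.2, -6.9, 0, 0, 0, -72.4, 49, -18.2, -6.9, 0, 0, 0, -72.4, 49, -18.2, -6.9, 0]'

```text
time: 0.93
ee_pos: [0.4795, -0.3582, 0.2858]
tool_rot: [[0.093, 0.996, -0.0], [0.996, -0.093, 0.0], [0.0, -0.0, -1.0]]
contact_force: [0.8, -1.7, 0.5]
finger_gap: 0.0854
grasp_force: 0.0
```

```bash
python3 -c "
from h import *
print(bot.read_state()['joint_positions'],row((.57,-.3,.30),85.1))"
```

```text
[-49.2615   6.9264  12.3055  95.3901  -0.0066  46.0551] [-0.01 -0.   -0.42  6.64  8.47 -1.42]
```

Emit:
drive_tool --plan '[0, 0, -0.4, 6.6, 8.5, -1.4, 0, 0, 0, -0.4, 6.6, 8.5, -1.4, 0, 0, 0, -0.4, 6.6, 8.5, -1.4, 0, 0, 0, -0.4, 6.6, 8.5, -1.4, 0, 0, 0, -0.4, 6.6, 8.5, -1.4, 0, 0, 0, -0.4, 6.6, 8.5, -1.4, 0]'

```text
time: 1.43
ee_pos: [0.5688, -0.3027, 0.2992]
tool_rot: [[0.092, 0.996, -0.001], [0.996, -0.092, 0.0], [0.0, -0.001, -1.0]]
contact_force: [-0.9, -1.1, -0.4]
finger_gap: 0.0855
grasp_force: 0.0
```

```bash
python3 -c "
from h import *
import pickle
s=bot.read_state();p=viewer.camera_params('wrist');im=viewer.snapshot('wrist');cv2.imwrite('pics/w1.png',im)
pickle.dump(p,open('w1.pkl','wb'));print(s['ee_pos'],s['qvel'],p)"
```

```text
[ 0.5688 -0.3027  0.2992] [-1.3077 -0.78   -0.7243 -0.0191 -0.0058 -0.0138] {'fx': 331.9508439469604, 'fy': 331.9508439469604, 'cx': 319.15030083938154, 'cy': 238.0642580709717, 'dist_coeffs': array([0.0026, 0.    , 0.    , 0.    , 0.    ]), 'camera_from_world': array([[ 0.9957, -0.0922, -0.0018, -0.5939],
       [ 0.088 ,  0.9555, -0.2816,  0.2957],
       [ 0.0277,  0.2802,  0.9595, -0.3761],
       [ 0.    ,  0.    ,  0.    ,  1.    ]])}
```

View pics/w1.png

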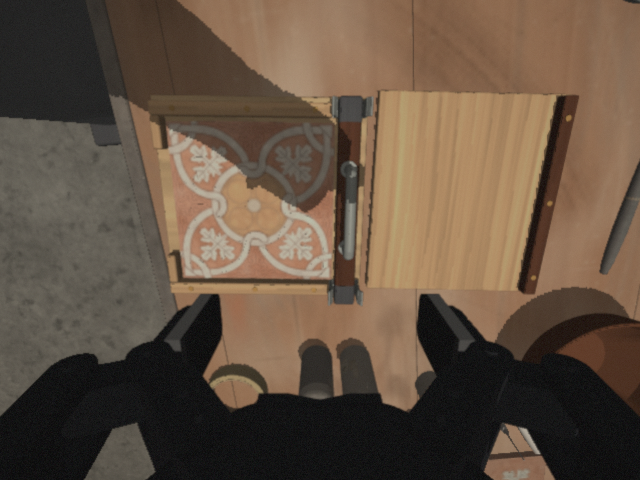

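The wrist view shows the bar's shoes centred at (350,97) and (344,303), and the rod from (349,170) to (347,255). The tile corners are about (165,117), (334,117), (334,279) and (181,279). The batten's inner edge runs from (559,95) to (521,292).

Run:
```python
from h import *
import pickle
p=pickle.load(open('w1.pkl','rb'))
def show(n,uv,z):
    X=plane(p,uv,z); print(n,X[:,:2].tolist() if 0 else X[:,:2].round(4).tolist(),'mid',X.mean(0)[:2],'len',np.linalg.norm(X[0]-X[1]).round(4),'head',np.degrees(np.arctan2(*(X[1]-X[0])[[1,0]])).round(2))
show('bar',[(344.5,303),(350,97)],.045)
show('rod',[(347.5,255),(349.5,170)],.087)
show('tile rear',[(181,279),(165,117)],.031)
show('tile front',[(334,279),(334,117)],.031)
show('batten',[(521,292),(559,95)],.032)
show('boardnear',[(368,286),(380,92)],.016)
show('fence-',[(174,289),(330,290)],.038)
show('fence+',[(151,101),(332,101)],.038)
show('bottle caps',[(318,350),(352,350)],.15)
```

```text
bar [[0.5895, -0.4405], [0.6135, -0.1887]] mid [ 0.6015 -0.3146] len 0.253 head 84.56
rod [[0.5957, -0.3587], [0.6043, -0.2643]] mid [ 0.6    -0.3115] len 0.0948 head 84.82
tile rear [[0.3739, -0.3922], [0.3981, -0.1889]] mid [ 0.386  -0.2906] len 0.2048 head 83.21
tile front [[0.5785, -0.411], [0.5948, -0.207]] mid [ 0.5866 -0.309 ] len 0.2047 head 85.43
batten [[0.8287, -0.4526], [0.8525, -0.2074]] mid [ 0.8406 -0.33  ] len 0.2463 head 84.46
boardnear [[0.6251, -0.4325], [0.652, -0.1834]] mid [ 0.6386 -0.3079] len 0.2506 head 83.84
fence- [[0.3651, -0.4028], [0.5719, -0.4233]] mid [ 0.4685 -0.4131] len 0.2078 head -5.65
fence+ [[0.3892, -0.1714], [0.5936, -0.1902]] mid [ 0.4914 -0.1808] len 0.2053 head -5.27
bottle caps [[0.5552, -0.4359], [0.5898, -0.4391]] mid [ 0.5725 -0.4375] len 0.0347 head -5.21
```

```bash
python3 -c "
from h import *
print(row((.601,-.313,.12),84.6),row((.601,-.313,.065),84.6))"
```

```text
[-0.04 -0.01  0.08 -0.69  3.34 17.94] [-0.04 -0.01  0.08 -0.69  3.35 23.44]
```

Emit:
drive_tool --plan '[0, 0, 0, -0.8, 3.2, 6, 0, 0, 0, 0, -0.8, 3.2, 12, 0, 0, 0, 0, -0.8, 3.2, 18, 0, 0, 0, 0, -0.8, 3.2, 18, 0, 0, 0, 0, -0.8, 3.2, 18, 0, 0, 0, 0, -0.8, 3.2, 18, 0, 0, 0, 0, -0.8, 3.2, 18, 0, 0, 0, 0, -0.8, 3.2, 18, 0, 0, 0, 0, -0.8, 3.2, 18, 0, 0, 0, 0, -0.8, 3.2, 18, 0]'

```text
time: 2.32
ee_pos: [0.6012, -0.3145, 0.1226]
tool_rot: [[0.092, 0.996, 0.003], [0.996, -0.092, -0.002], [-0.002, 0.003, -1.0]]
contact_force: [-0.2, -0.8, -0.3]
finger_gap: 0.0852
grasp_force: 0.0
```

```bash
python3 -c "
from h import *
print(row((.601,-.313,.065),84.6))
p=viewer.camera_params('wrist');im=viewer.snapshot('wrist');cv2.imwrite('pics/w2.png',im)
print(proj(p,[(.601,-.313,.085)]))
import pickle;pickle.dump(p,open('w2.pkl','wb'))"
```

```text
[ 0.18  0.13  0.11  0.16 -0.06  5.76]
[[318.1131 264.9581]]
```

View pics/w2.png

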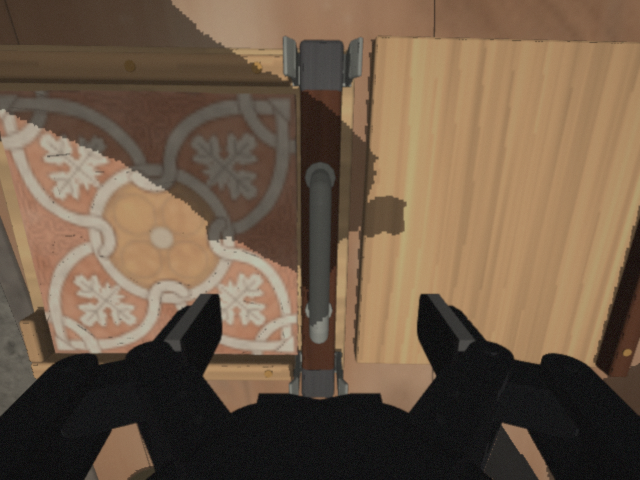

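The rod is centred between the fingers at column 319, so I'll descend and close on it.

Emit:
drive_tool --plan '[0, 0, 0, 0.1, 0, 3, 0, 0, 0, 0, 0.1, 0, 5.7, 0, 0, 0, 0, 0.1, 0, 5.7, 0, 0, 0, 0, 0.1, 0, 5.7, 255, 0, 0, 0, 0.1, 0, 5.7, 255, 0, 0, 0, 0.1, 0, 5.7, 255, 0, 0, 0, 0.1, 0, 5.7, 255, 0, 0, 0, 0.1, 0, 5.7, 255, 0, 0, 0, 0.1, 0, 5.7, 255, 0, 0, 0, 0.1, 0, 5.7, 255]'

```text
time: 3.2
ee_pos: [0.601, -0.3128, 0.0639]
tool_rot: [[0.092, 0.996, 0.001], [0.996, -0.092, -0.001], [-0.001, 0.001, -1.0]]
contact_force: [0.5, 1.1, 3.7]
finger_gap: 0.0099
grasp_force: 58.4
```

Emit:
drive_tool --plan '[0, 0, 0, 0, 0, 0, 255, 0, 0, 0, 0, 0, 0, 255, 0, 0, 0, 0, 0, 0, 255, 0, 0, 0, 0, 0, 0, 255]'

```text
time: 3.53
ee_pos: [0.601, -0.3128, 0.0638]
tool_rot: [[0.092, 0.996, 0.001], [0.996, -0.092, -0.001], [-0.001, 0.001, -1.0]]
contact_force: [-0.5, -0.1, 5.8]
finger_gap: 0.0099
grasp_force: 58.5
```

Emit:
drive_tool --plan '[0, 0, 0, 0, 0, -0.5, 255, 0, 0, 0, 0, 0, -1.2, 255, 0, 0, 0, 0, 0, -2, 255, 0, 0, 0, 0, 0, -3, 255, 0, 0, 0, 0, 0, -4.2, 255, 0, 0, 0, 0, 0, -5.5, 255, 0, 0, 0, 0, 0, -7, 255, 0, 0, 0, 0, 0, -8.5, 255, 0, 0, 0, 0, 0, -10, 255, 0, 0, 0, 0, 0, -11, 255]'

```text
time: 4.37
ee_pos: [0.601, -0.3129, 0.176]
tool_rot: [[0.092, 0.996, 0.002], [0.996, -0.092, -0.002], [-0.002, 0.002, -1.0]]
contact_force: [-0.5, 0.2, -2.9]
finger_gap: 0.0099
grasp_force: 58.5
```

Emit:
drive_tool --plan '[0, 0, 0, 0, 0, -3, 255, 0, 0, 0, 0, 0, -5, 255, 0, 0, 0, 0, 0, -5, 255, 0, 0, 0, 0, 0, -5, 255]'

```text
time: 4.7
ee_pos: [0.6011, -0.313, 0.2245]
tool_rot: [[0.092, 0.996, 0.002], [0.996, -0.092, -0.002], [-0.002, 0.002, -1.0]]
contact_force: [-0.2, 0.2, -3.5]
finger_gap: 0.0098
grasp_force: 58.9
```

```bash
python3 -c "
from h import *
s=bot.read_state();print(s['contact_force'],s['moment'],s['joint_positions'])
P=s['ee_pos'];M=np.array([.430,.195,P[2]])
import numpy as np
mid=(P+M)/2
print(row(M,98.5),row((.43,.195,.052),98.5))
im=viewer.snapshot('side');cv2.imwrite('pics/s2.png',im)
"
```

```text
[-0.1655  0.2201 -3.4535] [ 0.0549  0.0035 -0.025 ] [-38.5265  19.7765  20.5532  90.6023  -0.0052  56.741 ]
[  0.13   0.12 -13.77  49.01 -21.7   -0.14] [  0.13   0.12 -13.77  49.04 -21.75  17.11]
```

View pics/s2.png

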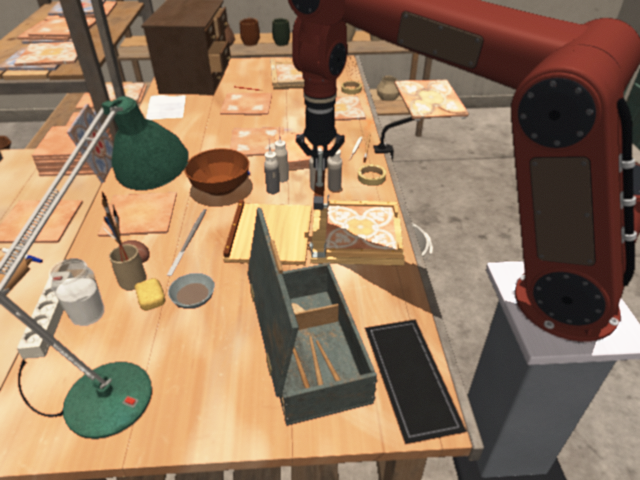

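The bar hangs level at (320,195), and the tile is still in the jig. I'll carry the bar on a path on the robot side of the box.

Emit:
drive_tool --plan '[0, 0, 0, 1.5, -1.5, 0, 255, 0, 0, -1, 4, -4.3, 0, 255, 0, 0, -2, 6.8, -7.2, 0, 255, 0, 0, -3, 9.3, -10, 0, 255, 0, 0, -4, 12, -11.5, 0, 255, 0, 0, -5, 15, -12.3, 0, 255, 0, 0, -6, 18, -13.1, 0, 255, 0, 0, -7, 21, -14, 0, 255, 0, 0, -8, 24, -15, 0, 255, 0, 0, -9, 27, -16, 0, 255]'

```text
time: 5.58
ee_pos: [0.4646, -0.0273, 0.2209]
tool_rot: [[-0.066, 0.998, -0.002], [0.998, 0.066, 0.001], [0.001, -0.002, -1.0]]
contact_force: [0.5, 0.2, -3.6]
finger_gap: 0.0101
grasp_force: 58.9
```

Run:
```python
from h import *
s=bot.read_state();print(s['ee_pos'])
p=viewer.camera_params('scene');im=cv2.imread('pics/scene0.png')
m=(im.max(2)<70).astype(np.uint8); m[:330]=0; m[:,:225]=0; m[:,345:]=0
n,l,st,ce=cv2.connectedComponentsWithStats(m); i=1+st[1:,4].argmax()
c=max(cv2.findContours((l==i).astype(np.uint8),0,1)[0],key=cv2.contourArea)
q=cv2.approxPolyDP(cv2.convexHull(c),6,True).reshape(-1,2);print(st[i],q.tolist());X=plane(p,q,.003);print(X,X.mean(0))
q=np.array([(296,346),(336,353),(283,475),(236,457)]);X=plane(p,q,.003);print(X,X.mean(0))
print(row((.43,.195,.2245),98.5))
```

```text
[ 0.4646 -0.0273  0.2209]
[ 243  352   85  118 4513] [[295, 352], [327, 367], [281, 469], [243, 450]]
[[0.4924 0.0658 0.003 ]
 [0.4016 0.0579 0.003 ]
 [0.365  0.3149 0.003 ]
 [0.4592 0.3268 0.003 ]] [0.4295 0.1914 0.003 ]
[[0.4995 0.0503 0.003 ]
 [0.4016 0.0129 0.003 ]
 [0.3544 0.3227 0.003 ]
 [0.4633 0.3468 0.003 ]] [0.4297 0.1832 0.003 ]
[-0.13 -0.06 -4.74 22.41 -1.99 -0.34]
```

Emit:
drive_tool --plan '[0, 0, -1, 3, -0.3, 0, 255, 0, 0, -2, 6, -0.6, 0, 255, 0, 0, -2.5, 9, -0.9, 0, 255, 0, 0, -3, 12, -1.2, 0, 255, 0, 0, -4, 15, -1.4, 0, 255, 0, 0, -4.3, 18, -1.6, 0, 255, 0, 0, -4.3, 20.5, -1.8, 0, 255, 0, 0, -4.3, 22.2, -1.9, 0, 255, 0, 0, -4.3, 22.2, -1.9, 0, 255, 0, 0, -4.3, 22.2, -1.9, 0, 255]'

```text
time: 6.42
ee_pos: [0.4315, 0.192, 0.2211]
tool_rot: [[-0.142, 0.99, -0.003], [0.99, 0.142, -0.001], [-0.0, -0.003, -1.0]]
contact_force: [0.3, -0.0, -3.9]
finger_gap: 0.0098
grasp_force: 58.9
```

Run:
```python
from h import *
print(bot.read_state()['ee_pos'],row((.431,.193,.046),98))
p=viewer.camera_params('wrist');im=viewer.snapshot('wrist');cv2.imwrite('pics/w3.png',im)
import pickle;pickle.dump(p,open('w3.pkl','wb'))
```

```text
[0.4315 0.192  0.2211] [-0.15  0.01  0.15  0.11  0.01 17.51]
```

View pics/w3.png

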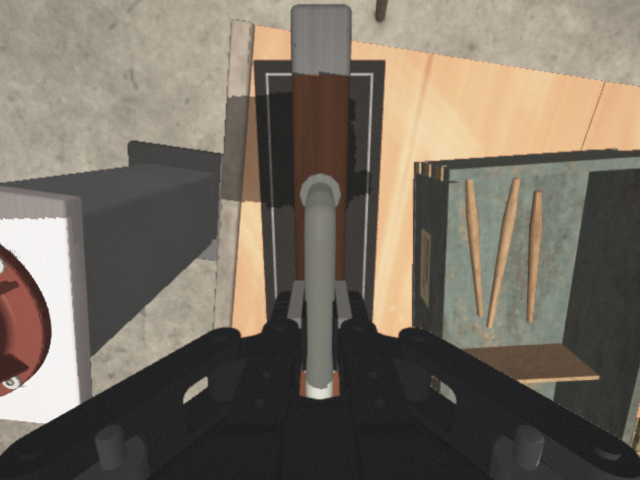

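The mat's far edge lies at row 62, columns 254–385, and the bar is centred over it. I'll check the mat's centre from that edge.

Run:
```python
from h import *
import pickle
p=pickle.load(open('w3.pkl','rb'))
X=plane(p,[(254,61),(385,61),(272,300),(370,300)],.003);print(X)
d=X[1]-X[0];print(np.linalg.norm(d),np.degrees(np.arctan2(d[1],d[0])))
for h in(7.5,8.5): 
  h=np.radians(h);print((X[0]+X[1])/2-.15*np.array([-np.sin(h),np.cos(h),0]))
```

```text
[[0.3468 0.3274 0.003 ]
 [0.4741 0.3455 0.003 ]
 [0.3906 0.0722 0.003 ]
 [0.5072 0.089  0.003 ]]
0.12859240600167646 8.079477280904259
[0.4301 0.1878 0.003 ]
[0.4326 0.1881 0.003 ]
```

Emit:
drive_tool --plan '[0, 0, 0, -0.2, 0, 2, 255, 0, 0, 0, -0.2, 0, 5, 255, 0, 0, 0, -0.2, 0, 8, 255, 0, 0, 0, -0.2, 0, 11, 255, 0, 0, 0, -0.2, 0, 13.5, 255, 0, 0, 0, -0.2, 0, 15.5, 255, 0, 0, 0, -0.2, 0, 16.5, 255, 0, 0, 0, -0.2, 0, 17, 255, 0, 0, 0, -0.2, 0, 17.2, 255, 0, 0, 0, -0.2, 0, 17.2, 255]'

```text
time: 7.3
ee_pos: [0.4333, 0.1891, 0.0514]
tool_rot: [[-0.139, 0.99, 0.001], [0.99, 0.139, -0.0], [-0.0, 0.001, -1.0]]
contact_force: [0.2, 0.9, -3.5]
finger_gap: 0.0101
grasp_force: 58.8
```

Emit:
drive_tool --plan '[0, 0, 0, 0, 0, 0.1, 255, 0, 0, 0, 0, 0, 0.2, 255, 0, 0, 0, 0, 0, 0.3, 255, 0, 0, 0, 0, 0, 0.4, 255, 0, 0, 0, 0, 0, 0.4, 255, 0, 0, 0, 0, 0, 0.4, 255]'

```text
time: 7.8
ee_pos: [0.4328, 0.1894, 0.0469]
tool_rot: [[-0.14, 0.99, 0.0], [0.99, 0.14, -0.0], [-0.0, 0.0, -1.0]]
contact_force: [-0.2, 0.6, -3.4]
finger_gap: 0.0098
grasp_force: 58.8
```

Emit:
drive_tool --plan '[0, 0, 0, 0, 0, 0.1, 255, 0, 0, 0, 0, 0, 0.15, 255, 0, 0, 0, 0, 0, 0.15, 255, 0, 0, 0, 0, 0, 0.15, 255]'

```text
time: 8.13
ee_pos: [0.4333, 0.1895, 0.0458]
tool_rot: [[-0.14, 0.99, 0.001], [0.99, 0.14, 0.0], [-0.0, 0.001, -1.0]]
contact_force: [0.3, 0.9, 2.3]
finger_gap: 0.0101
grasp_force: 59.4
```

The bar has touched down. I'll release it.

Emit:
drive_tool --plan '[0, 0, 0, 0, 0, 0, 120, 0, 0, 0, 0, 0, 0, 0, 0, 0, 0, 0, 0, 0, 0, 0, 0, 0, 0, 0, 0, 0, 0, 0, 0, 0, 0, 0, 0, 0, 0, 0, 0, 0, 0, 0, 0, 0, 0, 0, 0, 0, 0, 0, 0, 0, 0, -2, 0, 0, 0, 0, 0, 0, -5, 0, 0, 0, 0, 0, 0, -9, 0]'

```text
validation failed for argument at $.pl...
```

Emit:
drive_tool --plan '[0, 0, 0, 0, 0, -4, 0, 0, 0, 0, 0, 0, -8, 0, 0, 0, 0, 0, 0, -10, 0, 0, 0, 0, 0, 0, -10, 0, 0, 0, 0, 0, 0, -10, 0]'

```text
time: 8.55
ee_pos: [0.4339, 0.1895, 0.1468]
tool_rot: [[-0.14, 0.99, 0.003], [0.99, 0.14, 0.0], [-0.0, 0.003, -1.0]]
contact_force: [-0.1, -1.0, -0.7]
finger_gap: 0.0702
grasp_force: 0.0
```

Run:
```python
from h import *
s=bot.read_state();print(s['joint_positions'],s['ee_pos'])
# push start hover behind tile
j=np.array([.483,-.3015]);x=np.array([.9956,-.0941])
a=j-.125*x;print(a,j+.148*x)
print(row((*a,.2),-5.4),row((*a,.2),174.6))
cv2.imwrite('pics/w4.png',viewer.snapshot('wrist'))
```

```text
[  7.715  -16.8036 -24.666   81.9688  -0.0103  89.6862] [0.4339 0.1895 0.1468]
[ 0.3585 -0.2897] [ 0.6303 -0.3154]
[  0.13  -0.14 103.43 -46.4  -14.14  -5.35] [  0.14   0.12 -76.57 -46.4  -14.14  -5.35]
```

View pics/w4.png

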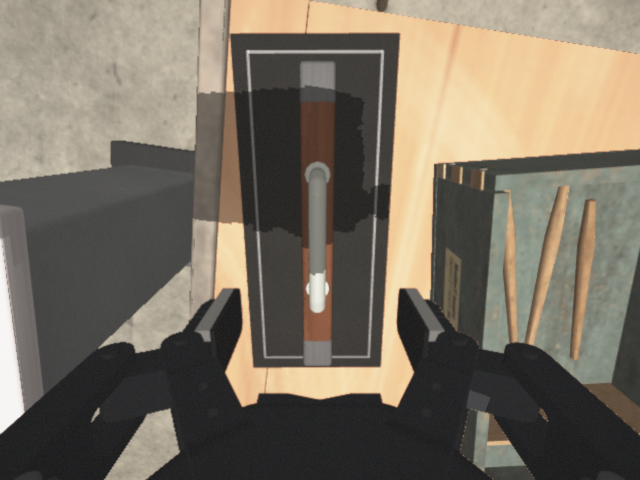

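The first call was refused because its list was malformed. As a result, the next call opened the fingers while the arm was already rising. In the picture the bar lies upright on the mat, with its ends at (317,62) and (317,365) and the mat spanning rows 34–367. I'll measure how well it sits.

Run:
```python
from h import *
p=viewer.camera_params('wrist')
b=plane(p,[(318,61),(317,365)],.027);m=plane(p,[(231,34),(400,34),(381,367),(254,366)],.003)
print(b,np.linalg.norm(b[0]-b[1]),b.mean(0));print(m,m.mean(0))
d=b.mean(0)-m.mean(0);h=np.radians(8.2);print('x,y in mat',d[0]*np.cos(h)+d[1]*np.sin(h),-d[0]*np.sin(h)+d[1]*np.cos(h))
print(bot.read_state()['joint_positions'])
```

```text
[[0.4147 0.3135 0.027 ]
 [0.4489 0.062  0.027 ]] 0.2537656024762547 [0.4318 0.1877 0.027 ]
[[0.3459 0.3274 0.003 ]
 [0.4731 0.3453 0.003 ]
 [0.5157 0.0506 0.003 ]
 [0.3882 0.0338 0.003 ]] [0.4307 0.1893 0.003 ]
x,y in mat 0.0008108490492979997 -0.0016881524568026123
[  7.7149 -16.7544 -24.7767  81.9473  -0.0104  89.6867]
```

The bar is within 2 mm of the mat's centre. Next I'll move to behind the tile.

Emit:
drive_tool --plan '[0, 0, 0, 0, -1, -4, 0, 0, 0, 7, -3, -2, -5.4, 0, 0, 0, 14, -6, -3, -5.4, 0, 0, 0, 21, -9.5, -4, -5.4, 0, 0, 0, 28, -13, -5, -5.4, 0, 0, 0, 35, -16.5, -6, -5.4, 0, 0, 0, 42, -20, -7, -5.4, 0, 0, 0, 49, -23.5, -8, -5.4, 0, 0, 0, 56, -27, -9, -5.4, 0, 0, 0, 63, -30, -10, -5.4, 0]'

```text
time: 9.43
ee_pos: [0.3746, -0.1234, 0.1978]
tool_rot: [[0.823, 0.568, -0.002], [0.568, -0.823, 0.001], [-0.001, -0.002, -1.0]]
contact_force: [0.8, 0.4, -0.1]
finger_gap: 0.0854
grasp_force: 0.0
```

```bash
python3 -c "
from h import *
print(bot.read_state()['joint_positions'],row((.3585,-.2897,.2),-5.4))"
```

```text
[-37.4045 -31.5278 -30.4185  91.2098  -0.0141 107.9524] [ -0.07   0.07  40.04 -10.78  12.77  -0.23]
```

Emit:
drive_tool --plan '[0, 0, 7, -2, 2.5, 0, 60, 0, 0, 14, -4, 5, 0, 60, 0, 0, 21, -6, 7.5, 0, 60, 0, 0, 28, -8, 10, 0, 60, 0, 0, 35, -10, 12, 0, 60, 0, 0, 40, -10.8, 12.8, -0.2, 60, 0, 0, 40, -10.8, 12.8, -0.2, 60, 0, 0, 40, -10.8, 12.8, -0.2, 60, 0, 0, 40, -10.8, 12.8, -0.2, 60, 0, 0, 40, -10.8, 12.8, -0.2, 60]'

```text
time: 10.27
ee_pos: [0.3609, -0.2873, 0.2009]
tool_rot: [[0.997, -0.084, -0.0], [-0.084, -0.997, 0.001], [-0.0, -0.001, -1.0]]
contact_force: [0.3, -0.6, -0.3]
finger_gap: 0.0656
grasp_force: 0.0
```

```bash
python3 -c "
from h import *
print(bot.read_state()['joint_positions'],row((.3585,-.2897,.022),-5.4))
p=viewer.camera_params('wrist');im=viewer.snapshot('wrist');cv2.imwrite('pics/w5.png',im)
print(proj(p,[(.369,-.2907,.031),(.386,-.2906,.031)]))
import pickle;pickle.dump(p,open('w5.pkl','wb'))"
```

```text
[-54.845  -18.8127 -20.685   88.1676   0.0037 129.9474] [-0.03  0.02  0.61 -0.21  0.27 17.89]
[[321.648  209.1808]
 [320.0712 191.5705]]
```

View pics/w5.png

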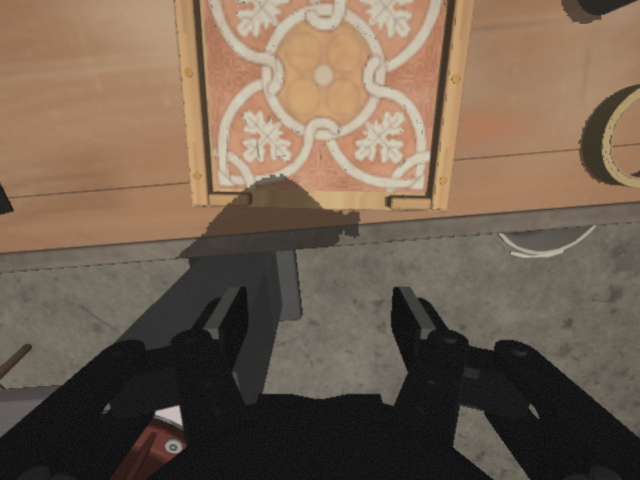

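The tile's rear edge is at row 191, and the stop ends at columns 252 and 387 are centred on the gripper. Next I'll descend behind the edge.

```bash
python3 -c "
from h import *
print(row((.3695,-.2908,.03),-5.4))"
```

```text
[-0.01  0.01  0.59  0.88  0.27 17.11]
```

Emit:
drive_tool --plan '[0, 0, 0.6, 0.8, 0.2, 3, 60, 0, 0, 0.6, 0.8, 0.2, 6.5, 60, 0, 0, 0.6, 0.8, 0.2, 10, 60, 0, 0, 0.6, 0.8, 0.2, 13, 60, 0, 0, 0.6, 0.8, 0.2, 15, 60, 0, 0, 0.6, 0.8, 0.2, 16.5, 60, 0, 0, 0.6, 0.8, 0.2, 17.1, 60, 0, 0, 0.6, 0.8, 0.2, 17.1, 60, 0, 0, 0.6, 0.8, 0.2, 17.1, 60, 0, 0, 0.6, 0.8, 0.2, 17.1, 60]'

```text
time: 11.15
ee_pos: [0.3692, -0.2917, 0.0318]
tool_rot: [[0.995, -0.097, 0.001], [-0.097, -0.995, -0.002], [0.001, 0.002, -1.0]]
contact_force: [0.6, -0.1, 0.3]
finger_gap: 0.0653
grasp_force: 0.0
```

Emit:
drive_tool --plan '[0, 0, 0, 0, 0, 0.2, 60, 0, 0, 0, 0, 0, 0.4, 60, 0, 0, 0, 0, 0, 0.6, 60, 0, 0, 0, 0, 0, 0.8, 60, 0, 0, 0, 0, 0, 0.8, 60]'

```text
time: 11.57
ee_pos: [0.3684, -0.2909, 0.0219]
tool_rot: [[0.995, -0.097, -0.0], [-0.097, -0.995, 0.0], [-0.0, -0.0, -1.0]]
contact_force: [-0.1, 0.1, -0.6]
finger_gap: 0.0651
grasp_force: 0.0
```

Emit:
drive_tool --plan '[0, 0, 0, 0, 0, 0.15, 60, 0, 0, 0, 0, 0, 0.3, 60, 0, 0, 0, 0, 0, 0.4, 60, 0, 0, 0, 0, 0, 0.4, 60]'

```text
time: 11.9
ee_pos: [0.3684, -0.291, 0.018]
tool_rot: [[0.995, -0.097, -0.0], [-0.097, -0.995, 0.0], [-0.0, -0.0, -1.0]]
contact_force: [0.4, 0.4, -0.3]
finger_gap: 0.0652
grasp_force: 0.0
```

Emit:
drive_tool --plan '[0, 0, 0, 0, 0, 0.1, 60, 0, 0, 0, 0, 0, 0.2, 60, 0, 0, 0, 0, 0, 0.2, 60]'

```text
time: 12.15
ee_pos: [0.3685, -0.2911, 0.0161]
tool_rot: [[0.995, -0.097, -0.0], [-0.097, -0.995, 0.0], [-0.0, -0.0, -1.0]]
contact_force: [-0.3, 0.1, 0.0]
finger_gap: 0.0653
grasp_force: 0.0
```

Emit:
drive_tool --plan '[0, 0, 0, 0, 0, 0.1, 60, 0, 0, 0, 0, 0, 0.2, 60, 0, 0, 0, 0, 0, 0.2, 60]'

```text
time: 12.4
ee_pos: [0.3684, -0.291, 0.0141]
tool_rot: [[0.995, -0.097, -0.0], [-0.097, -0.995, 0.0], [-0.0, -0.0, -1.0]]
contact_force: [0.4, 0.3, -0.2]
finger_gap: 0.0653
grasp_force: 0.0
```

Emit:
drive_tool --plan '[0, 0, 0, 0, 0, 0.1, 60, 0, 0, 0, 0, 0, 0.2, 60, 0, 0, 0, 0, 0, 0.2, 60]'

```text
time: 12.65
ee_pos: [0.3684, -0.291, 0.0121]
tool_rot: [[0.995, -0.097, -0.0], [-0.097, -0.995, 0.0], [-0.0, -0.0, -1.0]]
contact_force: [-0.1, -0.9, -0.2]
finger_gap: 0.0655
grasp_force: 0.0
```

Emit:
drive_tool --plan '[0, 0, 0, 0.3, 0, 0, 60, 0, 0, 0, 0.6, 0, 0, 60, 0, 0, 0, 0.9, 0, 0, 60, 0, 0, 0, 1.2, 0, 0, 60, 0, 0, 0, 1.6, 0, 0, 60, 0, 0, 0, 2, 0, 0, 60]'

```text
time: 13.15
ee_pos: [0.3878, -0.2931, 0.0123]
tool_rot: [[0.995, -0.097, -0.003], [-0.097, -0.995, -0.0], [-0.003, 0.0, -1.0]]
contact_force: [-8.2, 1.2, 3.9]
finger_gap: 0.0651
grasp_force: 3.9
```

Emit:
drive_tool --plan '[0, 0, 0, 0.6, 0, 0, 60, 0, 0, 0, 1.4, 0, 0, 60, 0, 0, 0, 2.2, 0, 0, 60, 0, 0, 0, 3, 0, 0, 60, 0, 0, 0, 3.8, 0, 0, 60, 0, 0, 0, 4.6, 0, 0, 60, 0, 0, 0, 5.4, 0, 0, 60, 0, 0, 0, 6.2, 0, 0, 60, 0, 0, 0, 7, 0, 0, 60]'

```text
time: 13.9
ee_pos: [0.4575, -0.2998, 0.0123]
tool_rot: [[0.995, -0.097, -0.003], [-0.097, -0.995, 0.0], [-0.003, 0.0, -1.0]]
contact_force: [-8.7, -0.0, 6.7]
finger_gap: 0.0654
grasp_force: 4.5
```

```bash
python3 -c "
from h import *
p=viewer.camera_params('wrist');im=viewer.snapshot('wrist');cv2.imwrite('pics/w6.png',im)
print(bot.read_state()['ee_pos'])
import pickle;pickle.dump(p,open('w6.pkl','wb'))"
```

```text
[ 0.4591 -0.3001  0.0125]
```

View pics/w6.png

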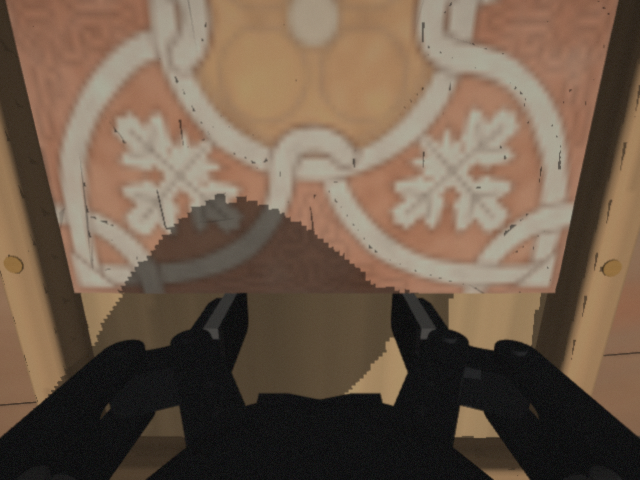

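The tile's rear edge is level at row 293 and square to both fingers. The upward force suggests the tips are brushing the bed, so I'll rise about 1 mm and keep pushing.

Emit:
drive_tool --plan '[0, 0, 0, 0.6, 0, -0.1, 60, 0, 0, 0, 1.4, 0, -0.1, 60, 0, 0, 0, 2.2, 0, -0.1, 60, 0, 0, 0, 3, 0, -0.1, 60, 0, 0, 0, 3.8, 0, -0.1, 60, 0, 0, 0, 4.6, 0, -0.1, 60, 0, 0, 0, 5.4, 0, -0.1, 60, 0, 0, 0, 6.2, 0, -0.1, 60, 0, 0, 0, 7, 0, -0.1, 60, 0, 0, 0, 7.8, 0, -0.1, 60]'

```text
time: 14.78
ee_pos: [0.5364, -0.3076, 0.0135]
tool_rot: [[0.995, -0.097, -0.0], [-0.097, -0.995, -0.0], [-0.0, 0.0, -1.0]]
contact_force: [-6.9, 0.7, 2.7]
finger_gap: 0.0648
grasp_force: 3.2
```

Emit:
drive_tool --plan '[0, 0, 0, 0.8, 0, 0, 60, 0, 0, 0, 1.6, 0, 0, 60, 0, 0, 0, 2.4, 0, 0, 60, 0, 0, 0, 3.2, 0, 0, 60, 0, 0, 0, 4, 0, 0, 60, 0, 0, 0, 4.8, 0, 0, 60, 0, 0, 0, 5.5, 0, 0, 60, 0, 0, 0, 6, 0, 0, 60, 0, 0, 0, 6.5, 0, 0, 60, 0, 0, 0, 6.5, 0, 0, 60]'

```text
time: 15.62
ee_pos: [0.6016, -0.3138, 0.0134]
tool_rot: [[0.995, -0.097, 0.001], [-0.097, -0.995, -0.0], [0.001, 0.0, -1.0]]
contact_force: [-0.7, 0.3, -0.8]
finger_gap: 0.0654
grasp_force: 0.0
```

```bash
python3 -c "
from h import *
import pickle
p=viewer.camera_params('wrist');im=viewer.snapshot('wrist');cv2.imwrite('pics/w7.png',im)
P=bot.read_state()['ee_pos'];j=np.array([.483,-.3015]);x=np.array([.9956,-.0941]);print(P,(P[:2]-j)@x,(P[:2]-j)@[.0941,.9956])
pickle.dump(p,open('w7.pkl','wb'))"
```

```text
[ 0.6014 -0.314   0.0137] 0.11908641736945379 -0.001266586695035984
```

View pics/w7.png

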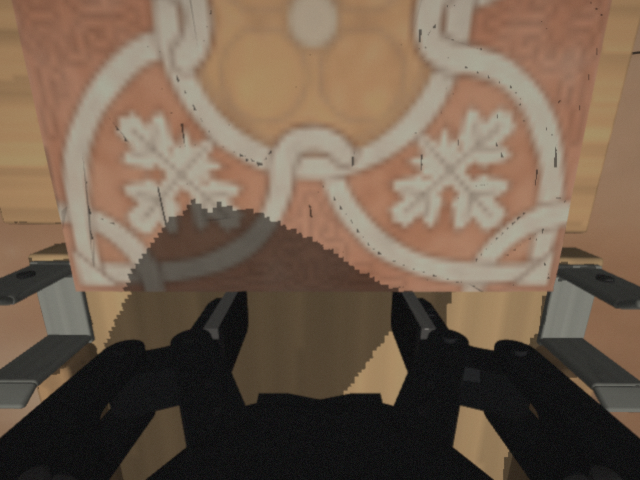

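I've now viewed 11 pictures, one over the limit of 10, so I won't view any more. This one shows the tile square on the fingers, with its rear edge level at row 291. The rest I'll do by force, one short creep at a time.

Emit:
drive_tool --plan '[0, 0, 0, 0.5, 0, 0, 60, 0, 0, 0, 1, 0, 0, 60, 0, 0, 0, 1.5, 0, 0, 60, 0, 0, 0, 1.9, 0, 0, 60, 0, 0, 0, 2.2, 0, 0, 60, 0, 0, 0, 2.4, 0, 0, 60]'

```text
time: 16.17
ee_pos: [0.6242, -0.3162, 0.0136]
tool_rot: [[0.995, -0.097, -0.001], [-0.097, -0.995, -0.0], [-0.001, 0.0, -1.0]]
contact_force: [-5.8, 0.8, 2.3]
finger_gap: 0.0653
grasp_force: 3.0
```

Emit:
drive_tool --plan '[0, 0, 0, 0.1, 0, 0, 60, 0, 0, 0, 0.2, 0, 0, 60, 0, 0, 0, 0.3, 0, 0, 60]'

```text
time: 16.42
ee_pos: [0.6269, -0.3165, 0.0136]
tool_rot: [[0.995, -0.097, -0.001], [-0.097, -0.995, -0.0], [-0.001, 0.0, -1.0]]
contact_force: [-5.2, 0.6, 2.2]
finger_gap: 0.0652
grasp_force: 2.9
```

Emit:
drive_tool --plan '[0, 0, 0, 0.1, 0, 0, 60, 0, 0, 0, 0.2, 0, 0, 60]'

```text
time: 16.58
ee_pos: [0.6289, -0.3167, 0.0136]
tool_rot: [[0.995, -0.097, -0.001], [-0.097, -0.995, -0.0], [-0.001, 0.0, -1.0]]
contact_force: [-6.1, 0.2, 1.8]
finger_gap: 0.0656
grasp_force: 2.9
```

Emit:
drive_tool --plan '[0, 0, 0, 0.1, 0, 0, 60, 0, 0, 0, 0.2, 0, 0, 60]'

```text
time: 16.75
ee_pos: [0.6309, -0.3169, 0.0136]
tool_rot: [[0.995, -0.097, -0.001], [-0.097, -0.995, -0.0], [-0.001, 0.0, -1.0]]
contact_force: [-6.3, 0.6, 3.0]
finger_gap: 0.0656
grasp_force: 2.9
```

Emit:
drive_tool --plan '[0, 0, 0, 0.1, 0, 0, 60, 0, 0, 0, 0.2, 0, 0, 60]'

```text
time: 16.92
ee_pos: [0.6328, -0.3171, 0.0136]
tool_rot: [[0.995, -0.097, -0.001], [-0.097, -0.995, -0.0], [-0.001, 0.0, -1.0]]
contact_force: [-6.0, 0.6, 0.9]
finger_gap: 0.0653
grasp_force: 2.9
```

Emit:
drive_tool --plan '[0, 0, 0, 0.1, 0, 0, 60, 0, 0, 0, 0.2, 0, 0, 60]'

```text
time: 17.08
ee_pos: [0.6345, -0.3172, 0.0135]
tool_rot: [[0.995, -0.098, -0.002], [-0.098, -0.995, 0.0], [-0.002, 0.0, -1.0]]
contact_force: [-12.0, 0.8, 5.8]
finger_gap: 0.0653
grasp_force: 6.2
```

Emit:
drive_tool --plan '[0, 0, 0, 0.1, 0, 0, 60, 0, 0, 0, 0.1, 0, 0, 60]'

```text
time: 17.25
ee_pos: [0.6345, -0.3172, 0.0136]
tool_rot: [[0.995, -0.098, -0.004], [-0.098, -0.995, 0.0], [-0.004, 0.0, -1.0]]
contact_force: [-13.0, 1.4, 5.8]
finger_gap: 0.0653
grasp_force: 6.7
```

The arm has stopped advancing, so the tile is seated. I'll back off, lift and check it numerically.

Emit:
drive_tool --plan '[0, 0, 0, -1, 0, 0, 60, 0, 0, 0, -2.5, 0, 0, 60, 0, 0, 0, -4, 0, -1, 60, 0, 0, 0, -6, 0, -4, 60, 0, 0, 0, -8, 0, -8, 60, 0, 0, 0, -9, 0, -12, 60, 0, 0, 0, -9, 0, -16, 60, 0, 0, 0, -9, 0, -20, 60, 0, 0, 0, -9, 0, -20, 60, 0, 0, 0, -9, 0, -20, 60]'

```text
time: 18.08
ee_pos: [0.5485, -0.3099, 0.2176]
tool_rot: [[0.995, -0.097, 0.006], [-0.097, -0.995, -0.005], [0.007, 0.004, -1.0]]
contact_force: [0.5, -0.5, -1.3]
finger_gap: 0.0651
grasp_force: 0.0
```

Run:
```python
from h import *
p=viewer.camera_params('wrist');im=viewer.snapshot('wrist');print(bot.read_state()['ee_pos'],bot.read_state()['contact_force'])
hsv=cv2.cvtColor(im,cv2.COLOR_BGR2HSV)
# expected tile corners if seated
x=np.array([.9956,-.0941]);y=np.array([.0941,.9956]);j=np.array([.483,-.3015])
c=j+.2588*x
E=[[*(c+a*x+b*y),.029] for a,b in((-.1,.1),(-.1,-.1),(.1,.1),(.1,-.1))]
print('expect',proj(p,E).tolist())
# reddish tile mask vs yellow board: sample column profile of hue for rear edge
g=cv2.GaussianBlur(im,(5,5),0).astype(int)
q=proj(p,E)
R=[]
for b in(-.09,-.075,.075,.09):
    t=np.arange(-.13,-.07,.0005)
    uv=proj(p,[[*(c+a*x+b*y),.029] for a in t])
    v=np.array([g[int(round(w[1])),int(round(w[0]))] if 0<=w[0]<639 and 0<=w[1]<479 else [0,0,0] for w in uv])
    gr=v[:,1]/(v[:,2]+1); d=np.abs(gr[8:]-gr[:-8]); k=d.argmax(); R.append((b,round(t[k+4],4),round(d[k],3)))
print('rear edge',R)
R=[]
for a in(-.09,-.07,-.04):
  for s in(-1,1):
    t=np.arange(.085,.125,.0005)
    uv=proj(p,[[*(c+a*x+s*b*y),.029] for b in t])
    v=np.array([g[int(round(w[1])),int(round(w[0]))] if 0<=w[0]<639 and 0<=w[1]<479 else [0,0,0] for w in uv])
    gr=v[:,1]/(v[:,2]+1); d=np.abs(gr[8:]-gr[:-8]); k=d.argmax(); R.append((a,s,round(t[k+4],4),round(d[k],3)))
print('sides',R)
```

```text
[ 0.5476 -0.3092  0.2148] [-0.2539  0.6475 -0.5273]
expect [[209.22868486413134, 118.99916030980374], [420.8804244215392, 118.28088098390263], [184.39198635785112, -154.91644013278076], [442.0548109584755, -155.0332168581369]]
rear edge [(-0.09, np.float64(-0.092), np.float64(0.206)), (-0.075, np.float64(-0.0915), np.float64(0.195)), (0.075, np.float64(-0.0915), np.float64(0.156)), (0.09, np.float64(-0.0915), np.float64(0.203))]
sides [(-0.09, -1, np.float64(0.095), np.float64(0.194)), (-0.09, 1, np.float64(0.096), np.float64(0.128)), (-0.07, -1, np.float64(0.0945), np.float64(0.142)), (-0.07, 1, np.float64(0.095), np.float64(0.215)), (-0.04, -1, np.float64(0.091), np.float64(0.225)), (-0.04, 1, np.float64(0.093), np.float64(0.212))]
```

The rear edge is straight and square to within about 0.003 rad, and centred. I'll move higher and forward for one more numeric check of the front edge against the batten.

Emit:
drive_tool --plan '[0, 0, 0, 2, 0, -4, 60, 0, 0, 0, 4, 0, -7, 60, 0, 0, 0, 6, 0, -10, 60, 0, 0, 0, 6, 0, -10, 60, 0, 0, 0, 6, 0, -10, 60, 0, 0, 0, 6, 0, -10, 60, 0, 0, 0, 6, 0, -10, 60, 0, 0, 0, 6, 0, -10, 60]'

```text
time: 18.8
ee_pos: [0.6056, -0.314, 0.3115]
tool_rot: [[0.995, -0.097, -0.002], [-0.097, -0.995, 0.002], [-0.002, -0.001, -1.0]]
contact_force: [-1.2, -0.4, 0.3]
finger_gap: 0.0654
grasp_force: 0.0
```

Run:
```python
from h import *
p=viewer.camera_params('wrist');im=viewer.snapshot('wrist');s=bot.read_state();print(s['ee_pos'],s['contact_force'],s['time'],abs(s['qvel']).max())
x=np.array([.9956,-.0941]);y=np.array([.0941,.9956]);j=np.array([.483,-.3015])
g=cv2.GaussianBlur(im,(3,3),0)
for b in(-.1,-.085,-.03,.03,.085,.115):
    t=np.arange(.34,.402,.004)
    uv=proj(p,[[*(j+a*x+b*y),.030] for a in t])
    print(b,[(round(float(a),3),*g[int(w[1]),int(w[0])].tolist()) if 0<=w[0]<639 and 0<=w[1]<479 else None for a,w in zip(t,uv)])
```

```text
[ 0.6056 -0.314   0.3119] [-0.4941  0.3867  0.5584] 18.85 0.5891702432444392
-0.1 [(0.34, 96, 127, 165), None, None, None, None, None, None, None, None, None, None, None, None, None, None, None]
-0.085 [(0.34, 96, 121, 163), None, None, None, None, None, None, None, None, None, None, None, None, None, None, None]
-0.03 [(0.34, 153, 171, 180), None, None, None, None, None, None, None, None, None, None, None, None, None, None, None]
0.03 [(0.34, 148, 166, 179), None, None, None, None, None, None, None, None, None, None, None, None, None, None, None]
0.085 [(0.34, 112, 135, 165), None, None, None, None, None, None, None, None, None, None, None, None, None, None, None]
0.115 [(0.34, 104, 144, 176), None, None, None, None, None, None, None, None, None, None, None, None, None, None, None]
```

Emit:
drive_tool --plan '[0, 7, 0, 0, 0, 0, 60, 0, 14, 0, 0, 0, 0, 60, 0, 18, 0, 0, 0, 0, 60, 0, 18, 0, 0, 0, 0, 60, 0, 18, 0, 0, 0, 0, 60, 0, 18, 0, 0, 0, 0, 60, 0, 18, 0, 0, 0, 0, 60]'

```text
time: 19.43
ee_pos: [0.6064, -0.3145, 0.3137]
tool_rot: [[0.947, -0.097, 0.307], [-0.092, -0.995, -0.03], [0.308, 0.0, -0.951]]
contact_force: [0.7, -0.0, 0.5]
finger_gap: 0.0652
grasp_force: 0.0
```

Run:
```python
from h import *
p=viewer.camera_params('wrist');im=viewer.snapshot('wrist');s=bot.read_state();print(s['ee_pos'],s['time'],abs(s['qvel']).max())
x=np.array([.9956,-.0941]);y=np.array([.0941,.9956]);j=np.array([.483,-.3015])
g=cv2.GaussianBlur(im,(3,3),0)
for b in(-.1,-.085,0,.085,.112):
    t=np.arange(.335,.402,.003)
    uv=proj(p,[[*(j+a*x+b*y),.030] for a in t])
    print(b,[(round(float(a)*1000),*g[int(w[1]),int(w[0])].tolist()[1:]) for a,w in zip(t,uv) if 0<=w[0]<639 and 0<=w[1]<479])
for b in(-.085,-.04,.04,.085):
    t=np.arange(.145,.185,.003)
    uv=proj(p,[[*(j+a*x+b*y),.029] for a in t])
    print('rear',b,[(round(float(a)*1000),*g[int(w[1]),int(w[0])].tolist()) for a,w in zip(t,uv) if 0<=w[0]<639 and 0<=w[1]<479])
```

```text
[ 0.6067 -0.3145  0.3136] 19.4833 0.7564330414113233
-0.1 [(335, 139, 176), (338, 134, 174), (341, 129, 167), (344, 129, 166), (347, 136, 170), (350, 139, 171), (353, 132, 166), (356, 82, 107), (359, 57, 76), (362, 38, 58), (365, 52, 82), (368, 70, 101), (371, 88, 122), (374, 61, 90), (377, 81, 110), (380, 118, 152), (383, 122, 155), (386, 122, 156), (389, 121, 155), (392, 122, 154), (395, 121, 154), (398, 121, 155), (401, 122, 155)]
-0.085 [(335, 146, 167), (338, 126, 161), (341, 126, 166), (344, 124, 161), (347, 141, 165), (350, 155, 169), (353, 159, 171), (356, 157, 172), (359, 92, 116), (362, 39, 59), (365, 50, 77), (368, 55, 86), (371, 55, 86), (374, 52, 82), (377, 75, 103), (380, 115, 149), (383, 122, 156), (386, 122, 156), (389, 122, 155), (392, 121, 155), (395, 122, 155), (398, 123, 156), (401, 122, 155)]
0 [(335, 110, 158), (338, 109, 156), (341, 109, 157), (344, 112, 162), (347, 109, 157), (350, 110, 158), (353, 110, 159), (356, 111, 159), (359, 106, 147), (362, 34, 50), (365, 40, 64), (368, 55, 85), (371, 66, 98), (374, 72, 103), (377, 58, 88), (380, 86, 119), (383, 103, 1
[... 1425 characters left out ...]
177, 184), (178, 150, 170, 182), (181, 114, 138, 171), (184, 97, 125, 173)]
rear 0.04 [(145, 88, 117, 153), (148, 89, 118, 154), (151, 83, 110, 145), (154, 71, 96, 123), (157, 99, 138, 174), (160, 91, 126, 159), (163, 89, 114, 152), (166, 101, 127, 173), (169, 106, 130, 170), (172, 138, 158, 178), (175, 160, 179, 184), (178, 159, 178, 184), (181, 116, 139, 171), (184, 106, 134, 178)]
rear 0.085 [(145, 92, 119, 155), (148, 91, 119, 155), (151, 90, 117, 152), (154, 78, 102, 131), (157, 100, 139, 174), (160, 95, 131, 166), (163, 85, 111, 143), (166, 118, 139, 168), (169, 144, 162, 176), (172, 139, 156, 171), (175, 130, 149, 169), (178, 110, 133, 168), (181, 105, 131, 173), (184, 105, 131, 171)]
```

The tile's front edge meets the dark batten at 359–362 mm right across its width, and its rear edge is at 162 mm. It is seated square, and the arm is clear of everything.

```bash
python3 -c "
from station import workorder
print(workorder.finish_job())"
```

```text
the job is handed in; nothing more can be done
None
```

I handed the job in at about 19.5 s with no verdict returned: by my measurements the bar lies within 2 mm of the mat's centre and the tile sits square against the far batten, but I viewed 11 pictures (limit 10), and a refused release call meant the fingers let go of the bar while the arm was already rising.

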